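# Set the air valve and hold the bearing ball before the nozzle

### The job

Get the bearing ball ready for blow-off: first turn the lever of the air valve until it is half open (45 degrees) and let go of it. Then pick up the dished plate by its bail, keep it level with the loose ball resting in its middle all the way, and give it a quarter turn, from the bail standing in line with the jet to the bail standing square across it, so that its open arch faces the nozzle and the ball sits straight in front of the nozzle at nozzle height, 10 cm from the tip. Finish while holding the plate there, still and level, with the valve still half open; do not put it down, and leave the other things on the table where they are.

Things in the scene. Friction and masses are not known exactly. Their poses are not given: they have to be found in the camera images.
- valve_lever (a joint): Opening of the valve, rad: 0 shut (lever square to the pipe, along -x of nozzle_tip), 1.571 open (lever along the pipe, away from the nozzle, -y of nozzle_tip); opens counter-clockwise seen from above about a vertical axis. Half open is 0.785; starts at 0 to 0.3. Stays where it is left; friction 0.12 N m (2 N at the sleeve).
- valve_axis (a point): Point on the lever's vertical turning axis at the lever's height, 155 mm above the table, 95 mm behind the nozzle tip along the pipe; its axes are those of nozzle_tip and do not turn. Below it lie the brass valve body, 38 mm thick, and the pipe, 22 mm thick, axis 110 mm above the table; the bonnet's top is at 144 mm.
- lever_grip (a point): Middle of the black sleeve on the valve's lever, 65 mm out from the turning axis, 155 mm above the table; sleeve 60 mm long (35 to 95 mm out), 14 mm wide, 14 mm high. Its -x axis points outward along the lever, z up. Below the sleeve is nothing but the 10 mm base plate. Can be pinched across its width from above.
- nozzle_tip (a point): Tip of the brass nozzle of the blow-off station (steel pipe stand on a 100 x 200 mm base plate, fixed to the table), 110 mm above the table. Its y axis is the jet's direction (level, away from the pipe), z up. Pipe, valve and riser lie on its -y side, none higher than 127 mm but the valve's bonnet and lever (165 mm).
- dish: Loose aluminium dished plate, 126 mm across, rim 21 mm high, 0.19 to 0.33 kg, with a fixed upright bail (arch of 7 mm rod): legs at the plate's x = +60 and -60 mm, bar along x. Origin centre of underside, z up. Starts on the table, bail within 25 degrees of the jet's line. Hollow: 8 degree cone to 36 mm from the middle, steeper outside; the ball rolls back if the plate is level and moves gently.
- bail_grip (a point): Middle of the wooden grip on the bail's bar, straight above the plate's centre, 95 mm above its underside; the grip is 50 mm long along the plate's x, 14 mm wide (y), 14 mm high. Axes as the plate's.
- dish_middle (a point): Where the ball's centre lies when it rests in the middle of the plate: on the plate's axis, 18.6 mm above its underside, 76 mm below bail_grip. Axes as the plate's.
- ball_center (a point): Centre of the loose steel bearing ball, 25 mm in diameter, 0.06 kg, that rests in the dished plate.
- tin: Bystander: closed round grease tin, 70 mm across, 40 mm high; origin at the centre of its underside.
- bolt: Bystander: steel bolt with a nut, 68 mm long, 22 mm thick, lying; origin under its middle.
- tape: Bystander: roll of masking tape lying flat, 104 mm across, 25 mm high; origin at the centre of its underside.
- wood_block: Bystander: wooden offcut block 55 x 60 x 48 mm high; origin at the centre of its underside.
There are look-alikes about, which are no part of the job. Of the things like the dish, leave any that is blue; of the rest the smaller one is meant.

How it is judged:
On the way, in this order (a step that is already met when the one before it is completed fails the run):
1. the valve stands half open and the lever is let go, the plate still on the table (value of joint valve_lever between 0.645 and 0.925 rad and contact force between the fingers and valve_lever below 0.1 N and height (world z) of dish below 0.01 m), for 0.3 s.
2. the plate is lifted off the table in the fingers with the ball in its middle (height (world z) of dish above 0.025 m and contact force between the fingers and dish above 1 N and distance between ball_center and dish_middle below 0.025 m), for 0.2 s.
At the end, for the whole second after the job is handed in: Valve at 45 degrees (within 8); plate held in the fingers, clear of the station, still, level within 0.1 rad; ball within 12 mm of its middle, 70 to 130 mm ahead of the nozzle tip, within 25 mm of the jet line sideways and in height; bail square across the jet within 0.17 rad, either way (value of joint valve_lever between 0.645 and 0.925 rad and contact force between the fingers and dish above 1 N and height (world z) of dish above 0.06 m and contact force between dish and station below 0.1 N and angle between dish's own z axis and vertical below 0.1 rad and distance between ball_center and dish_middle below 0.012 m and linear speed of dish below 0.03 m/s and angular speed of dish below 0.2 rad/s and angle between the x axis of dish and the x axis of nozzle_tip, either way round below 0.17 rad and x of ball_center in the frame of nozzle_tip between -0.025 and 0.025 m and y of ball_center in the frame of nozzle_tip between 0.07 and 0.13 m and z of ball_center in the frame of nozzle_tip between -0.025 and 0.025 m); the arm keeps its last pose, push and grip.
It fails at once if the ball rolls more than 30 mm from the middle of the plate (distance between ball_center and dish_middle above 0.03 m).
It fails at once if the plate is tipped by more than 0.25 rad (angle between dish's own z axis and vertical above 0.25 rad).
It fails at once if another loose thing (tin, bolt, tape or block) is pushed more than 40 mm (distance of any of tin, bolt, tape, wood_block from where it was at the start of the episode above 0.04 m).
It also fails if it takes over 64 s, if anything falls off the work surface, if the arm or the gripper's body presses on something with over 40 N, if the wrist force passes 120 N, or if a joint passes its speed limit or range.

### The arm

A 7-joint arm with a two-finger parallel gripper is mounted at the origin on a cart in front of the work surface, level with it; the furniture and walls round the work are solid. World frame = base frame: x ahead of the robot, y to its left, z up, the work surface at z = 0. Lengths are in m, angles in rad, forces in N, time in s.
With the tool pointing down it reaches from about 0.4 to 0.85 m from the base axis. Payload 10.4 kg.
Tool frame: the origin (TCP) lies at the very end of the fingers, on their centre line; the grasp point (between the pads) lies 19 mm behind it; z points along the fingers, y is the line along which they close (so a half turn about z gives the same grasp; the last joint's range is limited). The gripper opens to 85 mm and grips with 20 to 120 N. Pads are 22 mm wide; open, the fingers measure 114 mm over their backs; the gripper's body (76 mm by 85 mm) begins 54 mm behind the grasp point. The pads swing forward as they close: fully open they stand 13 mm farther back than shut.
Start: joints at [-1.217, 0.332, -0.065, 1.46, 0.022, 1.35, -0.088], TCP at [0.23, 0.581, 0.231] pointing down, gripper open.
Joint ranges: [-2.6, 2.6], [-0.5, 2.12], [-1.47, 1.34], [0.16, 2.42], [-1.27, 4.41], [0.06, 2.06], [-2.6, 2.6]. Speed limits (rad/s): [2.22, 2.22, 2.79, 2.79, 3.14, 3.14, 3.14].

### API

Orientations are given as a unit quaternion [x, y, z, w].
In Python, from workcell import manip, vision, order gives the robot as it stands. The module is installed in compiled form; this text tells all that it offers.
- The arm moves only by the tool move_arm, never from a script. Its argument "motion" is a list of rows, each a list of 3 entries, a list of its own where there are three numbers: the shift along the tool's x, y, z scaled (see below), then the turn, a rotation vector about the tool's x, y, z scaled (see below), then the opening, from -1 (shut) to 1 (fully open). In form: [[[dx, dy, dz], [wx, wy, wz], hand], ...]. A call has 1 to 12 rows; each row shifts and turns the commanded pose from where the row before left it, along the tool's axes as they then stand; what a row does not reach is not made up. The controller multiplies each number of a shift by 0.75 m and each number of a turn by pi/4 rad. A row lasts 1/10 s, in which the tool goes at most 50 mm and 8.59 degrees, less where a joint would pass 70% of its speed; a pose out of reach is approached as far as the arm can. A call with a number of a shift or a turn outside -1 to 1 is refused whole. A call with a gripper value outside its range is refused whole. The fingers move at their own pace and stop on an object; "newtons" is the grip in N (left out, the last holds). Time passes only in rows, so rows that do not move let the fingers close. It gives the time, the measured TCP pose, the force, the opening and the grip force at its end, in the units of the state.
- manip.get_obs(): the state, without advancing time (a new reading comes with each control period).
- vision.camera(name): name is "scene" or "top"; returns a dict with "pixels" (400x640x3 uint8, red, green, blue), "fx", "fy", "cx", "cy" (pixels), "R" (3x3) and "t" (3): a world point X has camera coordinates R X + t. Camera axes: x right, y down, z forward; pixel columns grow to the right and rows downward; lengths in m; the calibration is good to about 2 mm. A picture is of the moment at which its call begins. There is no depth.
- order.hand_in(): hands the job in; it is judged then, once.
The state is a dict: "clock": time; "joint_pos": joint angles; "joint_velocities": joint speeds; "tau": joint torques, N m; "position": TCP position; "ee_rot": TCP orientation; "ft_force": force on the tool from outside, world axes, zero at the start; "torque": the same for the moment, N m; "grip_width": opening from 0.0 (shut) to 1.0 (fully open); "grasp_force": force on a finger pad.
Only numpy, scipy, OpenCV 4.12 (cv2) and the standard library are available. Lean on these libraries where they do the work, as an engineer would, in place of code of your own. Each camera call takes 0.05 s, during which the arm holds its last target. There are 200 camera calls.

## Working session

There is one attempt and no reset: what is moved stays moved. The work goes in short steps, Python scripts to look and compute and a tool call to move; the robot and the scene stay as the last step left them, time stands still between calls to the robot, and variables do not carry over. Pictures are saved under pics/ and viewed, at most 10 in all, crops included, and the job is handed in when it is done.

Besides the shell and the picture viewer there is one more tool, called after "Call:" as name([rows], argument=value, ...), one row to a line, values as JSON. move_arm: Moves the arm, as the interface text tells. Its arguments: {"type":"object","properties":{"motion":{"type":"array"},"newtons":{"type":"number"}},"required":["motion"]}

```bash
mkdir -p pics
python3 - <<'E'
from workcell import manip, vision, order
import cv2,json,numpy as np
o=manip.get_obs(); print({k:np.round(v,3).tolist() for k,v in o.items()})
for n in("scene","top"):
    c=vision.camera(n); cv2.imwrite(f"pics/{n}0.png",c["pixels"][:,:,::-1]); np.savez(f"{n}0.npz",**c)
    print(n,c["fx"],c["cx"],c["cy"],np.round(c["R"],4).tolist(),np.round(c["t"],4))
E
```

```text
{'clock': 0.0, 'joint_pos': [-1.217, 0.333, -0.065, 1.461, 0.022, 1.35, -0.088], 'joint_velocities': [-0.001, -0.001, 0.001, 0.002, 0.002, 0.001, 0.0], 'tau': [0.001, -62.547, 0.05, -39.158, 0.016, 0.01, 0.0], 'position': [0.23, 0.581, 0.231], 'ee_rot': [0.187, 0.982, -0.001, -0.0], 'ft_force': [0.057, 0.597, -0.211], 'torque': [-0.014, 0.016, 0.005], 'grasp_force': 0.0, 'grip_width': 0.994}
scene 403.6692070976331 314.50018688158235 196.6436632404488 [[0.7817, -0.6235, 0.0131], [-0.4728, -0.6062, -0.6396], [0.4067, 0.4938, -0.7686]] [-0.422   0.3437  1.0826]
top 461.6652790140429 320.79057492589027 198.69575036310022 [[-0.0096, -0.9998, -0.0175], [-0.9977, 0.0108, -0.0675], [0.0677, 0.0169, -0.9976]] [0.0148 0.5509 1.214 ]
```

View pics/scene0.png

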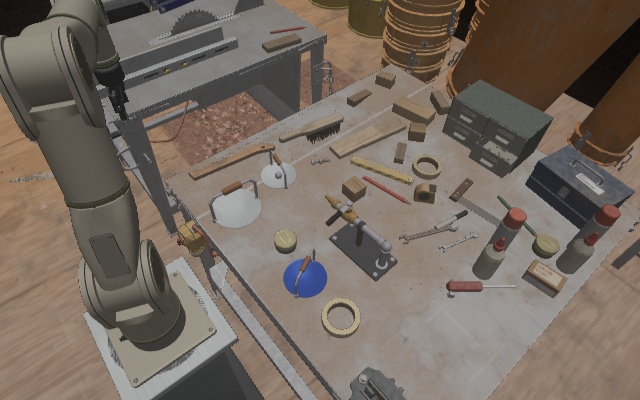

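View pics/top0.png

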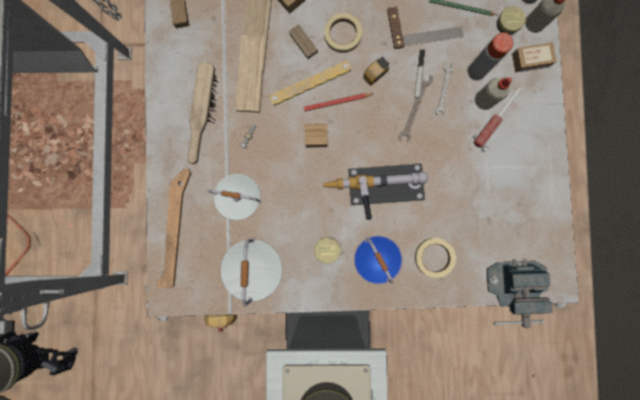

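The scene shows the station (nozzle at top px ~(325,184), jet to the left, lever sleeve ~(367,207)), the smaller white dish at (237,197), a larger white one at (250,270) and a blue one at (378,260). I'll zoom in next.

Run:
```python
import cv2
a=cv2.imread("pics/top0.png")[150:240,200:440]; b=cv2.imread("pics/scene0.png")[135:285,240:410]
cv2.imwrite("pics/topc.png",cv2.resize(a,None,fx=3.3,fy=3.3,interpolation=2)); cv2.imwrite("pics/scc.png",cv2.resize(b,None,fx=4,fy=4,interpolation=2))
```

```text
(no output)
```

View pics/topc.png

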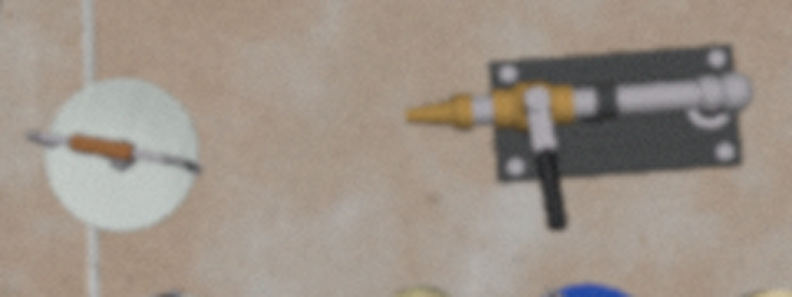

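View pics/scc.png

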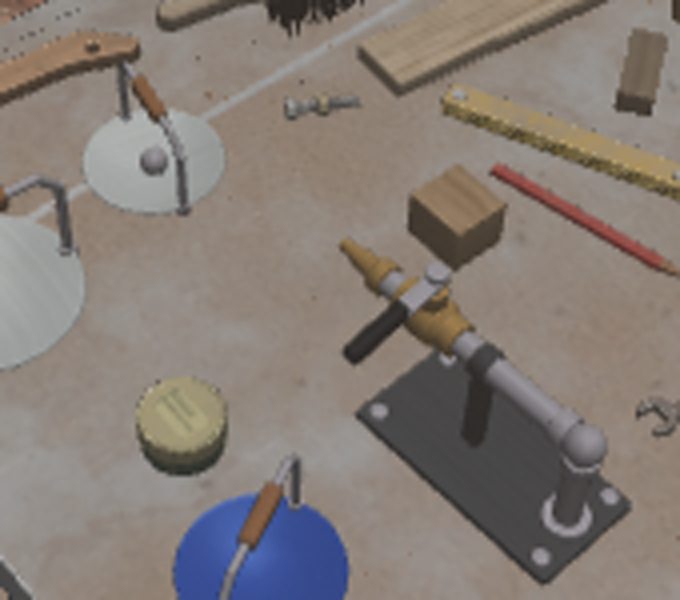

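The crops show the dish with the ball under the grip, the brass tip at crop (408,115), valve axis (538,97), and sleeve from (545,152) to (558,227), so the valve is slightly open.

```bash
cat > h.py <<'E'
import numpy as np, cv2
from workcell import manip, vision, order
def ray(c,uv):
    K=np.array([[c["fx"],0,c["cx"]],[0,c["fy"],c["cy"]],[0,0,1]]); d=c["R"].T@np.linalg.solve(K,[*uv,1]); return -c["R"].T@c["t"],d
def plane(c,uv,z):
    o,d=ray(c,uv); return o+d*(z-o[2])/d[2]
def tri(c1,p1,c2,p2):
    A=[];b=[]
    for c,p in((c1,p1),(c2,p2)):
        o,d=ray(c,p); d/=np.linalg.norm(d); P=np.eye(3)-np.outer(d,d); A.append(P); b.append(P@o)
    return np.linalg.lstsq(np.vstack(A),np.hstack(b),rcond=None)[0]
def blobs(img,lo,hi,box,n=1):
    m=cv2.inRange(cv2.cvtColor(img,cv2.COLOR_RGB2HSV),lo,hi); k=np.zeros_like(m); x0,y0,x1,y1=box; k[y0:y1,x0:x1]=m[y0:y1,x0:x1]
    cs=sorted(cv2.findContours(k,0,cv2.CHAIN_APPROX_NONE)[0],key=cv2.contourArea)[::-1][:n]
    return k,cs
def mid(k,c):
    z=np.zeros_like(k); cv2.drawContours(z,[c],-1,255,-1); y,x=np.nonzero(z&k); p=np.c_[x,y].astype(float)
    m=p.mean(0); d=np.linalg.svd(p-m,full_matrices=False)[2][0]; s=(p-m)@d
    return m,m+d*s.min(),m+d*s.max(),len(p)
E
python3 - <<'E'
from h import *
T=dict(np.load("top0.npz"));S=dict(np.load("scene0.npz"))
np.set_printoptions(precision=4,suppress=True)
cr=lambda u,v:((u-1)/3.3+200,(v-1)/3.3+150)
cs=lambda u,v:(u/4+240,v/4+135)
tip=tri(T,cr(408,114),S,cs(345,243)); print("tip",tip, plane(T,cr(408,114),.11),plane(S,cs(345,243),.11))
e=plane(T,cr(700,96),.11); t=plane(T,cr(408,114),.11); j=t-e; j/=np.linalg.norm(j); print("jet",j, "axis pred",t-.095*j)
ax=plane(T,cr(538,97),.16); print("axis obs",ax, plane(S,cs(437,275),.162))
# black sleeve
for c,b in((T,(358,192,380,222)),(S,(322,205,345,228))):
    k,q=blobs(c["pixels"],(0,0,0),(180,255,75),b); m=mid(k,q[0]); print("sleeve",m,[plane(c,p,.157) for p in m[:3]])
g=[]
for c,b in((T,(215,185,245,205)),(S,(268,148,288,170))):
    k,q=blobs(c["pixels"],(3,110,40),(15,255,220),b); m=mid(k,q[0]); g.append(m); print("grip",m,[plane(c,p,.097) for p in m[:3]])
print("grip tri",tri(T,g[0][0],S,g[1][0]))
for c,b in((T,(205,165,270,225)),(S,(255,155,300,192))):
    k,q=blobs(c["pixels"],(30,0,150),(110,60,255),b); h=cv2.convexHull(q[0]); el=cv2.fitEllipse(h); print("dish",el,cv2.contourArea(h),plane(c,el[0],.021))
E
```

```text
tip [ 0.5818 -0.0001  0.1114] [0.5807 0.0009 0.11  ] [ 0.584  -0.0001  0.11  ]
jet [-0.0504  0.9987  0.    ] axis pred [ 0.5855 -0.0939  0.11  ]
axis obs [ 0.5869 -0.093   0.16  ] [ 0.5875 -0.0956  0.162 ]
sleeve (array([369.0728, 201.1303]), array([373.7712, 189.8266]), array([362.7885, 216.2495]), 261) [array([ 0.5347, -0.1074,  0.157 ]), array([ 0.5614, -0.1189,  0.157 ]), array([ 0.4991, -0.092 ,  0.157 ])]
sleeve (array([334.3028, 216.9266]), array([327.0341, 224.0545]), array([340.1797, 211.1635]), 109) [array([ 0.5262, -0.1024,  0.157 ]), array([ 0.4946, -0.1087,  0.157 ]), array([ 0.5524, -0.0971,  0.157 ])]
grip (array([230.3393, 194.2679]), array([221.87 , 192.704]), array([238.2353, 195.7259]), 56) [array([0.5593, 0.2348, 0.097 ]), array([0.5635, 0.2562, 0.097 ]), array([0.5555, 0.2149, 0.097 ])]
grip (array([276.8438, 158.8125]), array([274.2209, 154.4707]), array([279.2736, 162.8347]), 32) [array([0.5636, 0.2342, 0.097 ]), array([0.5686, 0.2566, 0.097 ]), array([0.5591, 0.2138, 0.097 ])]
grip tri [0.5607 0.2331 0.0997]
dish ((234.51736450195312, 204.82374572753906), (28.566444396972656, 45.19875717163086), 99.03871154785156) 795.5 [0.537  0.2398 0.021 ]
dish ((272.87420654296875, 175.9618377685547), (22.506153106689453, 26.545303344726562), 147.48863220214844) 427.5 [0.5446 0.2389 0.021 ]
```

Call:
move_arm([
  [[-0.035,-0.035,0],[0,0,0],1],
  [[-0.035,-0.035,0],[0,0,0],1],
  [[-0.035,-0.035,0],[0,0,0],1],
  [[-0.035,-0.035,0],[0,0,0],1],
  [[-0.035,-0.035,0],[0,0,0],1],
  [[-0.035,-0.035,0],[0,0,0],1],
  [[-0.035,-0.035,0],[0,0,0],1],
  [[-0.035,-0.035,0],[0,0,0],1],
  [[-0.035,-0.035,0],[0,0,0],1],
  [[-0.035,-0.035,0],[0,0,0],1],
])

```text
clock: 1.1
position: [0.3777, 0.2389, 0.2311]
ee_rot: [0.187, 0.982, -0.0, -0.0]
ft_force: [0.5, -0.7, -0.5]
grip_width: 1.0
grasp_force: 0.0
```

Call:
move_arm([
  [[-0.035,-0.035,0],[0,0,0],1],
  [[-0.035,-0.035,0],[0,0,0],1],
  [[-0.035,-0.035,0],[0,0,0],1],
  [[-0.035,-0.035,0],[0,0,0],1],
  [[-0.035,-0.035,0],[0,0,0],1],
  [[-0.035,-0.035,0],[0,0,0],1],
  [[-0.035,-0.035,0],[0,0,0],1],
  [[-0.035,-0.035,0],[0,0,0],1],
  [[-0.035,-0.035,0],[0,0,0],1],
  [[-0.035,-0.035,0],[0,0,0],1],
])

```text
clock: 2.1
position: [0.5252, -0.1016, 0.2312]
ee_rot: [0.187, 0.982, 0.0, -0.0]
ft_force: [0.1, 0.0, -0.5]
grip_width: 1.002
grasp_force: 0.0
```

Call:
move_arm([
  [[0,0,0],[0,0,0.176],1],
  [[0,0,0],[0,0,0.176],1],
  [[0,0,0],[0,0,0.176],1],
  [[0,0,0],[0,0,0.176],1],
  [[0,0,0],[0,0,0.176],1],
  [[0,0,0],[0,0,0.176],1],
  [[0,0,0],[0,0,0.176],1],
  [[0,0,0],[0,0,0.176],1],
  [[0,0,0],[0,0,0.176],1],
  [[0,0,0],[0,0,0.176],1],
])

```text
clock: 3.1
position: [0.5247, -0.1001, 0.231]
ee_rot: [0.772, 0.635, -0.0, -0.0]
ft_force: [0.2, 0.7, 0.5]
grip_width: 1.003
grasp_force: 0.0
```

Call:
move_arm([
  [[0,0,0],[0,0,0.176],1],
  [[0,0,0],[0,0,0.176],1],
  [[0,0,0],[0,0,0.176],1],
  [[0,0,0],[0,0,0.176],1],
  [[0,0,0],[0,0,0.176],1],
  [[0,0,0],[0,0,0.176],1],
  [[0,0,0],[0,0,0.176],1],
  [[0,0,0],[0,0,0.176],1],
  [[0,0,0],[0,0,0.176],1],
  [[0,0,0],[0,0,0],1],
])

```text
clock: 4.1
position: [0.5248, -0.1001, 0.231]
ee_rot: [0.998, 0.068, -0.0, -0.0]
ft_force: [0.2, 0.1, 0.8]
grip_width: 1.001
grasp_force: 0.0
```

Call:
move_arm([
  [[0,0.003,0.025],[0,0,0],1],
  [[0,0,0.025],[0,0,0],1],
  [[0,0,0.025],[0,0,0],1],
  [[0,0,0.025],[0,0,0],1],
  [[0,0,0.026],[0,0,0],1],
  [[0,0,0],[0,0,0],1],
])

```text
clock: 4.7
position: [0.5237, -0.1021, 0.1346]
ee_rot: [0.997, 0.071, -0.002, -0.0]
ft_force: [-0.2, 0.8, 0.1]
grip_width: 1.0
grasp_force: 0.0
```

Call:
move_arm([
  [[0,0,0],[0,0,0],0],
  [[0,0,0],[0,0,0],-0.3],
  [[0,0,0],[0,0,0],-0.6],
  [[0,0,0],[0,0,0],-1],
  [[0,0,0],[0,0,0],-1],
  [[0,0,0],[0,0,0],-1],
  [[0,0,0],[0,0,0],-1],
  [[0,0,0],[0,0,0],-1],
], newtons=30)

```text
clock: 5.5
position: [0.5253, -0.1017, 0.1372]
ee_rot: [0.998, 0.07, -0.0, -0.001]
ft_force: [-2.9, 1.6, 6.1]
grip_width: 0.156
grasp_force: 29.0
```

Run:
```python
from h import *
c=vision.camera("scene"); cv2.imwrite("pics/s1.png",cv2.resize(c["pixels"][120:300,220:460,::-1],None,fx=3.2,fy=3.2))
```

```text
(no output)
```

View pics/s1.png

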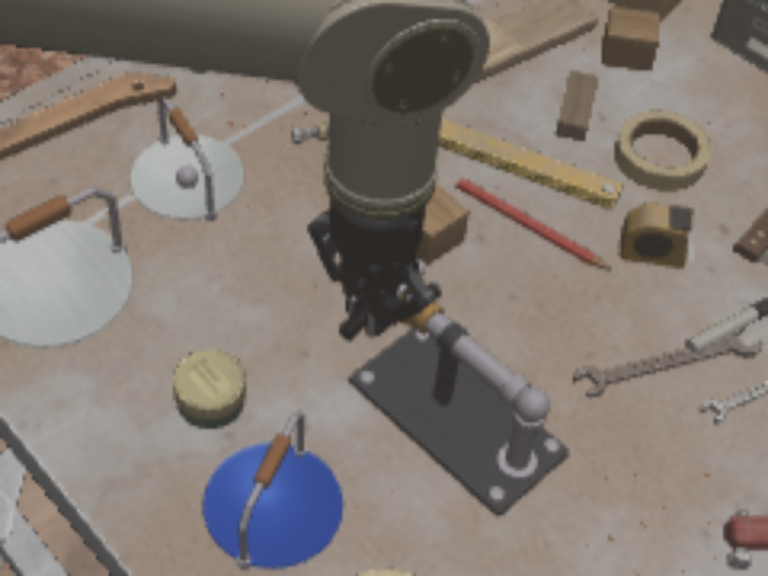

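The fingers hold the sleeve (opening ~13 mm). Next I turn it 0.725 rad about the axis.

Call:
move_arm([
  [[0.0003,0.0066,0],[0,0,-0.1026],-1],
  [[0.0003,0.0066,0],[0,0,-0.1026],-1],
  [[0.0003,0.0066,0],[0,0,-0.1026],-1],
  [[0.0003,0.0066,0],[0,0,-0.1026],-1],
  [[0.0003,0.0066,0],[0,0,-0.1026],-1],
  [[0.0003,0.0066,0],[0,0,-0.1026],-1],
  [[0.0003,0.0066,0],[0,0,-0.1026],-1],
  [[0.0003,0.0066,0],[0,0,-0.1026],-1],
  [[0.0003,0.0066,0],[0,0,-0.1026],-1],
  [[0,0,0],[0,0,0],-1],
  [[0,0,0],[0,0,0],-1],
])

```text
clock: 6.65
position: [0.5471, -0.1396, 0.1373]
ee_rot: [0.908, 0.418, 0.001, -0.0]
ft_force: [0.1, 4.8, 5.2]
grip_width: 0.153
grasp_force: 31.0
```

Call:
move_arm([
  [[0,0,0],[0,0,0],-0.4],
  [[0,0,0],[0,0,0],-0.2],
  [[0,0,0],[0,0,0],0],
  [[0,0,0],[0,0,0],0],
  [[0,0,0],[0,0,0],0],
  [[0,0,-0.025],[0,0,0],0],
  [[0,0,-0.035],[0,0,0],0],
  [[0,0,-0.035],[0,0,0],0],
  [[0,0,-0.035],[0,0,0],0.3],
  [[0,0,0],[0,0,0],0.3],
])

```text
clock: 7.65
position: [0.5479, -0.1412, 0.2377]
ee_rot: [0.908, 0.418, 0.002, 0.001]
ft_force: [-0.0, 0.3, -0.9]
grip_width: 0.652
grasp_force: 0.0
```

Run:
```python
from h import *
c=vision.camera("scene"); np.savez("s2.npz",**c); cv2.imwrite("pics/s2.png",cv2.resize(c["pixels"][150:280,240:410,::-1],None,fx=4,fy=4))
```

```text
(no output)
```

View pics/s2.png

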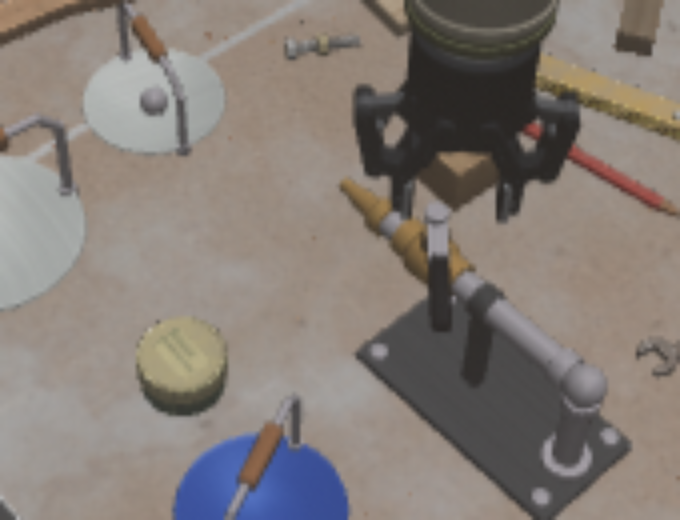

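Sleeve is free and points roughly 45° (crop (437,213) to (440,322)). I'll move over the dish and measure the lever with both views.

Call:
move_arm([
  [[0.039,-0.031,0],[0,0,0],0.3],
  [[0.039,-0.031,0],[0,0,0],0.3],
  [[0.039,-0.031,0],[0,0,0],0.3],
  [[0.039,-0.031,0],[0,0,0],0.3],
  [[0.039,-0.031,0],[0,0,0],0.3],
  [[0.039,-0.031,0],[0,0,0],0.3],
  [[0.039,-0.031,0],[0,0,0],0.3],
  [[0.039,-0.031,0],[0,0,0],0.3],
  [[0.039,-0.031,0],[0,0,0],0.3],
  [[0.039,-0.031,0],[0,0,0],0.3],
])

```text
clock: 8.7
position: [0.5591, 0.2342, 0.233]
ee_rot: [0.908, 0.418, -0.001, -0.0]
ft_force: [-0.4, -0.3, 1.1]
grip_width: 0.651
grasp_force: 0.0
```

Call:
move_arm([
  [[0,0,0],[0,0,-0.13],0.3],
  [[0,0,0],[0,0,-0.13],0.3],
  [[0,0,0],[0,0,-0.13],0.3],
  [[0,0,0],[0,0,-0.13],0.3],
  [[0,0,0],[0,0,-0.13],0.3],
  [[0,0,0],[0,0,0],0.3],
  [[0,0,0],[0,0,0],0.3],
])

```text
clock: 9.4
position: [0.5594, 0.2326, 0.2334]
ee_rot: [0.774, 0.633, -0.001, -0.0]
ft_force: [-0.3, -0.5, 0.2]
grip_width: 0.653
grasp_force: 0.0
```

Run:
```python
from h import *
np.set_printoptions(precision=4,suppress=True)
T=vision.camera("top"); S=vision.camera("scene")
p=S["pixels"]; t=T["pixels"]
v=np.hstack([cv2.resize(p[140:290,240:340],None,fx=3.9,fy=3.9),cv2.resize(t[150:300,335:435],None,fx=3.9,fy=3.9)])
cv2.imwrite("pics/s3.png",v[:,:,::-1])
k,q=blobs(p,(3,110,40),(15,255,220),(268,148,288,170)); m=mid(k,q[0]); print(m,[plane(S,x,.097) for x in m[:3]])
print(manip.get_obs()["position"],manip.get_obs()["ee_rot"])
```

```text
(array([276.8438, 158.8125]), array([274.2209, 154.4707]), array([279.2736, 162.8347]), 32) [array([0.5636, 0.2342, 0.097 ]), array([0.5686, 0.2566, 0.097 ]), array([0.5591, 0.2138, 0.097 ])]
[0.5596 0.2328 0.2338] [ 0.7739  0.6333 -0.0003 -0.0001]
```

View pics/s3.png

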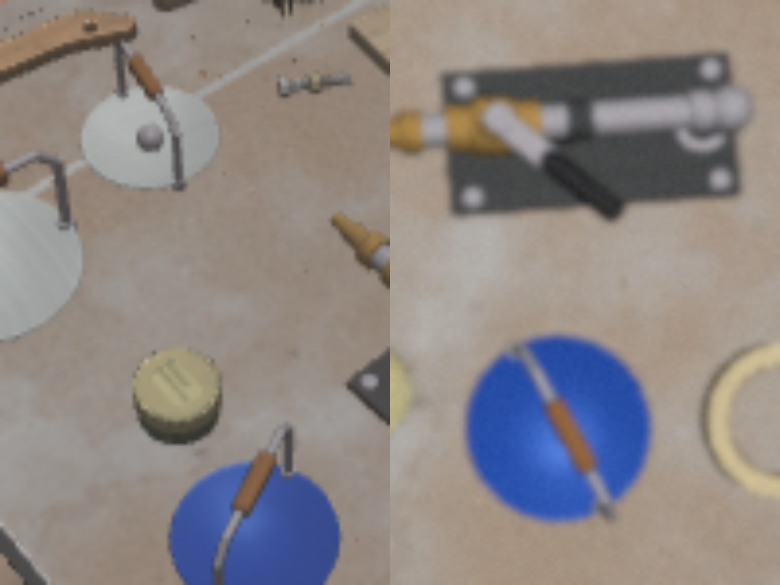

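The lever line in the top view (495,112)→(615,208) gives a valve angle of about 0.80 rad, so it is in the band. I'll descend onto the bail.

Call:
move_arm([
  [[0.0013,0.0018,0.03],[0,0,0],0.3],
  [[0,0,0.03],[0,0,0],0.3],
  [[0,0,0.03],[0,0,0],0.3],
  [[0,0,0.03],[0,0,0],0.3],
  [[0,0,0.03],[0,0,0],0.3],
  [[0,0,0.03],[0,0,0],0.3],
  [[0,0,0.02],[0,0,0],0.3],
  [[0,0,0.01],[0,0,0],0.3],
  [[0,0,0],[0,0,0],0.3],
  [[0,0,0],[0,0,0],0.3],
])

```text
clock: 10.5
position: [0.5617, 0.2337, 0.0776]
ee_rot: [0.773, 0.634, 0.001, 0.0]
ft_force: [1.1, 0.3, 0.0]
grip_width: 0.648
grasp_force: 0.0
```

Call:
move_arm([
  [[0,0,0],[0,0,0],0.1],
  [[0,0,0],[0,0,0],-0.1],
  [[0,0,0],[0,0,0],-0.2],
  [[0,0,0],[0,0,0],-0.3],
  [[0,0,0],[0,0,0],-0.4],
  [[0,0,0],[0,0,0],-0.45],
  [[0,0,0],[0,0,0],-0.5],
  [[0,0,0],[0,0,0],-0.52],
  [[0,0,0],[0,0,0],-0.54],
], newtons=30)

```text
clock: 11.4
position: [0.5612, 0.2336, 0.0768]
ee_rot: [0.773, 0.634, 0.0, -0.0]
ft_force: [-0.3, -0.3, -0.2]
grip_width: 0.232
grasp_force: 0.0
```

Call:
move_arm([
  [[0,0,0],[0,0,0],-0.58],
  [[0,0,0],[0,0,0],-0.61],
  [[0,0,0],[0,0,0],-0.64],
  [[0,0,0],[0,0,0],-0.66],
  [[0,0,0],[0,0,0],-0.68],
  [[0,0,0],[0,0,0],-0.7],
  [[0,0,0],[0,0,0],-0.75],
  [[0,0,0],[0,0,0],-0.8],
  [[0,0,0],[0,0,0],-1],
  [[0,0,0],[0,0,0],-1],
  [[0,0,0],[0,0,0],-1],
], newtons=60)

```text
clock: 12.5
position: [0.5612, 0.2337, 0.0769]
ee_rot: [0.773, 0.634, 0.0, -0.0]
ft_force: [-3.0, 1.0, 5.2]
grip_width: 0.151
grasp_force: 58.9
```

Run:
```python
from h import *
S=vision.camera("scene"); p=S["pixels"]
cv2.imwrite("pics/s4.png",cv2.resize(p[130:200,240:320,::-1],None,fx=6,fy=6))
print({k:np.round(v,3).tolist() for k,v in manip.get_obs().items()})
```

```text
{'clock': 12.55, 'joint_pos': [-0.803, 0.444, 0.419, 1.699, -0.204, 1.042, -0.513], 'joint_velocities': [0.001, 0.001, -0.001, -0.001, -0.0, 0.002, 0.003], 'tau': [1.418, -57.853, 9.157, -33.384, 0.636, -1.038, -0.013], 'position': [0.561, 0.234, 0.077], 'ee_rot': [0.773, 0.634, 0.0, -0.0], 'ft_force': [-3.569, 0.916, 4.559], 'torque': [0.23, 0.789, -0.004], 'grasp_force': 58.934, 'grip_width': 0.155}
```

View pics/s4.png

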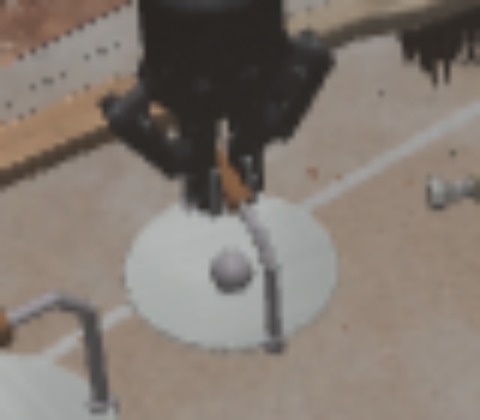

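Grasp is firm (58.9 N, 13 mm) and the ball sits in the middle. Lifting gently.

Call:
move_arm([
  [[0,0,-0.004],[0,0,0],-1],
  [[0,0,-0.008],[0,0,0],-1],
  [[0,0,-0.012],[0,0,0],-1],
  [[0,0,-0.013],[0,0,0],-1],
  [[0,0,-0.014],[0,0,0],-1],
  [[0,0,-0.014],[0,0,0],-1],
  [[0,0,-0.014],[0,0,0],-1],
  [[0,0,-0.014],[0,0,0],-1],
  [[0,0,-0.013],[0,0,0],-1],
  [[0,0,-0.009],[0,0,0],-1],
  [[0,0,-0.005],[0,0,0],-1],
  [[0,0,-0.002],[0,0,0],-1],
])

```text
clock: 13.75
position: [0.5613, 0.2336, 0.1686]
ee_rot: [0.773, 0.634, 0.0, -0.0]
ft_force: [0.1, 1.0, -3.1]
grip_width: 0.151
grasp_force: 58.5
```

Run:
```python
from h import *
S=vision.camera("scene"); p=S["pixels"]
cv2.imwrite("pics/s5.png",cv2.resize(p[90:200,230:330,::-1],None,fx=5,fy=5))
print({k:np.round(v,3).tolist() for k,v in manip.get_obs().items()})
```

```text
{'clock': 13.8, 'joint_pos': [-0.825, 0.35, 0.445, 1.613, -0.158, 1.213, -0.545], 'joint_velocities': [-0.002, 0.005, 0.0, 0.007, -0.004, -0.008, 0.006], 'tau': [-0.061, -58.14, 6.942, -38.207, 0.018, 0.018, 0.0], 'position': [0.561, 0.234, 0.169], 'ee_rot': [0.773, 0.634, 0.0, -0.0], 'ft_force': [-0.223, 0.013, -3.234], 'torque': [-0.053, 0.004, 0.048], 'grasp_force': 58.557, 'grip_width': 0.154}
```

View pics/s5.png

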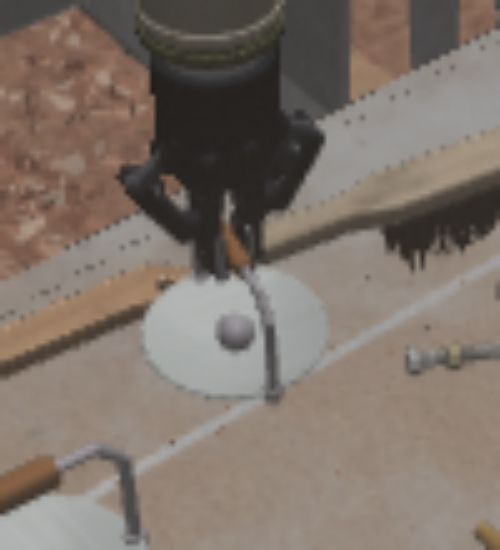

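Lifted about 9 cm, level, ball central. Now the quarter turn in place.

Call:
move_arm([
  [[0,0,0],[0,0,0.03],-1],
  [[0,0,0],[0,0,0.06],-1],
  [[0,0,0],[0,0,0.0925],-1],
  [[0,0,0],[0,0,0.0925],-1],
  [[0,0,0],[0,0,0.0925],-1],
  [[0,0,0],[0,0,0.0925],-1],
  [[0,0,0],[0,0,0.0925],-1],
  [[0,0,0],[0,0,0.0925],-1],
  [[0,0,0],[0,0,0.0925],-1],
  [[0,0,0],[0,0,0.0925],-1],
])

```text
clock: 14.8
position: [0.561, 0.2334, 0.1678]
ee_rot: [0.936, 0.351, -0.0, 0.0]
ft_force: [-0.4, 0.4, -3.0]
grip_width: 0.151
grasp_force: 58.6
```

Call:
move_arm([
  [[0,0,0],[0,0,0.0925],-1],
  [[0,0,0],[0,0,0.0925],-1],
  [[0,0,0],[0,0,0.0925],-1],
  [[0,0,0],[0,0,0.0925],-1],
  [[0,0,0],[0,0,0.0925],-1],
  [[0,0,0],[0,0,0.0925],-1],
  [[0,0,0],[0,0,0.0925],-1],
  [[0,0,0],[0,0,0.0925],-1],
  [[0,0,0],[0,0,0.06],-1],
  [[0,0,0],[0,0,0.035],-1],
  [[0,0,0],[0,0,0],-1],
  [[0,0,0],[0,0,0],-1],
])

```text
clock: 16.0
position: [0.5611, 0.2335, 0.1681]
ee_rot: [0.999, 0.034, -0.0, 0.0]
ft_force: [0.1, -0.4, -2.5]
grip_width: 0.152
grasp_force: 58.5
```

Call:
move_arm([
  [[0.0004,0.002,0],[0,0,0],-1],
  [[0.0004,0.004,0],[0,0,0],-1],
  [[0.0004,0.006,0],[0,0,0],-1],
  [[0.0004,0.008,0],[0,0,0],-1],
  [[0.0004,0.01,0],[0,0,0],-1],
  [[0.0004,0.012,0],[0,0,0],-1],
  [[0.0004,0.012,0],[0,0,0],-1],
  [[0.0004,0.012,0],[0,0,0],-1],
  [[0.0004,0.012,0],[0,0,0],-1],
  [[0.0004,0.012,0],[0,0,0],-1],
])

```text
clock: 17.0
position: [0.5688, 0.1655, 0.1683]
ee_rot: [0.999, 0.033, 0.0, -0.0]
ft_force: [0.0, -0.4, -3.0]
grip_width: 0.153
grasp_force: 58.5
```

Call:
move_arm([
  [[0.0004,0.012,0],[0,0,0],-1],
  [[0.0004,0.012,0],[0,0,0],-1],
  [[0.0004,0.012,0],[0,0,0],-1],
  [[0.0004,0.012,0],[0,0,0],-1],
  [[0.0004,0.011,0],[0,0,0],-1],
  [[0.0004,0.01,0],[0,0,0],-1],
  [[0.0004,0.008,0],[0,0,0],-1],
  [[0.0004,0.006,0],[0,0,0],-1],
  [[0.0004,0.004,0],[0,0,0],-1],
  [[0.0004,0.002,0],[0,0,0],-1],
  [[0,0,0],[0,0,0],-1],
  [[0,0,0],[0,0,0],-1],
])

```text
clock: 18.2
position: [0.5761, 0.1004, 0.1683]
ee_rot: [0.999, 0.033, -0.0, -0.0]
ft_force: [0.2, 0.6, -2.6]
grip_width: 0.155
grasp_force: 58.6
```

Call:
move_arm([
  [[0,0,0],[0,0,0],-1],
  [[0,0,0],[0,0,0],-1],
  [[0,0,0],[0,0,0],-1],
  [[0,0,0],[0,0,0],-1],
  [[0,0,0],[0,0,0],-1],
  [[0,0,0],[0,0,0],-1],
  [[0,0,0],[0,0,0],-1],
  [[0,0,0],[0,0,0],-1],
  [[0,0,0],[0,0,0],-1],
  [[0,0,0],[0,0,0],-1],
])

```text
clock: 19.2
position: [0.5761, 0.1, 0.1683]
ee_rot: [0.999, 0.033, -0.0, -0.0]
ft_force: [-0.2, -0.6, -2.4]
grip_width: 0.152
grasp_force: 58.6
```

Run:
```python
from h import *
S=vision.camera("scene");T=vision.camera("top")
a=cv2.resize(S["pixels"][130:280,270:400],None,fx=3,fy=3,interpolation=2);b=cv2.resize(T["pixels"][140:290,270:400],None,fx=3,fy=3,interpolation=2)
cv2.imwrite("pics/s6.png",np.hstack([a,b])[:,:,::-1]); np.savez("s6.npz",**S)
print({k:np.round(v,3).tolist() for k,v in manip.get_obs().items()})
# where ball expected in scene view (via tip measurement)
for X in ([.5755,.1003,.11],[.582,0,.11]):
    q=S["R"]@np.array(X)+S["t"]; print((q[0]/q[2]*S["fx"]+S["cx"]-270)*3,(q[1]/q[2]*S["fy"]+S["cy"]-130)*3)
```

```text
{'clock': 19.3, 'joint_pos': [-0.839, 0.339, 0.724, 1.687, -0.238, 1.205, -1.562], 'joint_velocities': [-0.0, -0.0, -0.002, -0.002, -0.001, -0.002, 0.001], 'tau': [0.003, -50.047, 9.815, -37.828, 0.016, -0.001, 0.0], 'position': [0.576, 0.1, 0.168], 'ee_rot': [0.999, 0.033, 0.0, -0.0], 'ft_force': [-0.64, -0.253, -2.87], 'torque': [0.02, 0.009, 0.048], 'grasp_force': 58.55, 'grip_width': 0.154}
102.0750970969886 143.64841740249298
167.1984768671707 198.1253782916362
```

View pics/s6.png

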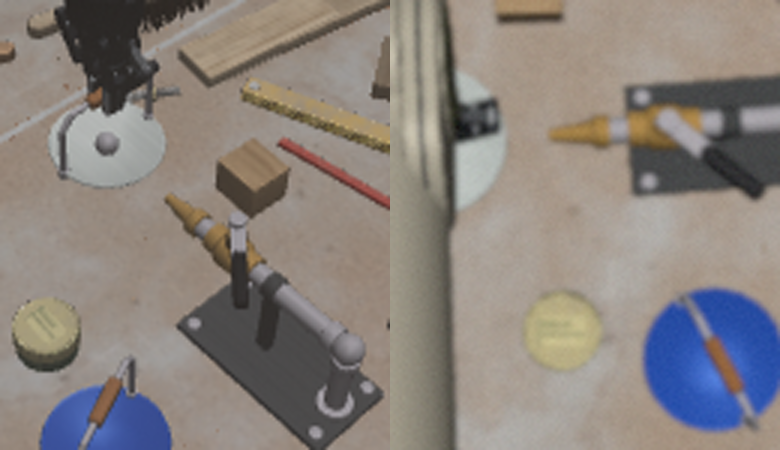

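The ball sits at crop (107,144), expected (102,144), centred in the plate. The tip is at (168,197) as predicted, the bail is square across the jet and the lever is still at about 45°.

```bash
python3 -c "
from workcell import order; print(order.hand_in())"
```

```text
the job is handed in; nothing more can be done
None
```

I handed the job in with the valve at about 0.80 rad (half open) and let go, and the plate held still and level with its bail square across the jet. The ball sits in the plate's middle, about 10 cm ahead of the nozzle tip at nozzle height; hand-in gave no pass/fail result, so this rests on my own measurements.

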